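# Open up the mending box: pen in its sleeve, tray on, cover off and in hand

### The arm

A 7-joint arm with a two-finger parallel gripper is mounted at the origin on a cart in front of the work surface, level with it; the furniture and walls round the work are solid. World frame = base frame: x ahead of the robot, y to its left, z up, the work surface at z = 0. Lengths are in m, angles in rad, forces in N, time in s.
With the tool pointing down it reaches from about 0.4 to 0.85 m from the base axis. Payload 4.5 kg.
Tool frame: the origin (TCP) lies midway between the tips of the shut fingers; the grasp point (between the pads) lies 19 mm behind it; z points along the fingers, y is the line along which they close (so a half turn about z gives the same grasp; the last joint's range is limited). The gripper opens to 88 mm and grips with 3 to 60 N. Pads are 18 mm wide; open, the fingers measure 123 mm over their backs; the gripper's body (75 mm by 187 mm) begins 45 mm behind the grasp point.
Start: joints at [1.206, 0.689, -0.195, 1.565, 0.157, 0.902, -0.215], TCP at [0.243, -0.576, 0.239] pointing down, gripper open.
Joint ranges: [-3.01, 3.01], [-0.46, 2.08], [-1.47, 1.51], [0.13, 2.56], [-1, 4.14], [0.04, 2.09], [-2.66, 2.66]. Speed limits (rad/s): [2.57, 2.57, 3.14, 3.14, 3.14, 3.14, 3.14].

### API

Orientations are given as a unit quaternion [x, y, z, w].
In Python, from plant import * gives the robot as it stands.
- The arm moves only by the tool send_rows, never from a script. Its argument "targets" is a list of rows, each a list of 2 entries, a list of its own where there are three numbers: the shift along the tool's x, y, z in units of 0.3 m (1.0 is 0.3 m), then the turn, a rotation vector about the tool's x, y, z in units of pi rad (1.0 is pi rad). A call has 1 to 12 rows; each row is the pose to reach, as a shift and turn from the pose commanded when the call began, along the tool's axes at that moment, turning the shorter way round; what a row does not reach only later rows make up. A row lasts 1/8 s, in which the tool goes at most 62.5 mm and 10.7 degrees, less where a joint would pass 70% of its speed; a pose out of reach is approached as far as the arm can. A call with a number of a shift or a turn outside -1 to 1 is refused whole. A call with a gripper value outside its range is refused whole. "fingers" is the opening, from 0 (shut) to 1 (fully open), set as the call begins (left out, the last holds). The fingers move at their own pace and stop on an object; "newtons" is the grip in N (left out, the last holds). Time passes only in rows, so rows that repeat a pose let the fingers close. It gives the time, the measured TCP pose, the force, the opening and the grip force at its end, in the units of the state.
- get_state(): the state, without advancing time (a new reading comes with each control period).
- snapshot(name): name is "scene" or "top"; returns a dict with "img" (400x640x3 uint8, blue, green, red), "fx", "fy", "cx", "cy" (pixels), "cam_to_world" (4x4, takes a point from camera to world coordinates). Camera axes: x right, y down, z forward; pixel columns grow to the right and rows downward; lengths in m; the calibration is good to about 2 mm. A picture is of the moment at which its call begins. There is no depth.
- finish_job(): hands the job in; it is judged then, once.
The state is a dict: "clock": time; "q": joint angles; "qd": joint speeds; "joint_torque": joint torques, N m; "tool_pos": TCP position; "eef_rot": TCP orientation; "contact_force": force on the tool from outside, world axes, zero at the start; "moment": the same for the moment, N m; "opening": opening from 0.0 (shut) to 1.0 (fully open); "finger_force": force on a finger pad.
Only numpy, scipy, OpenCV 4.12 (cv2) and the standard library are available. Lean on these libraries where they do the work, as an engineer would, in place of code of your own. Each camera call takes 0.05 s, during which the arm holds its last target. There are 200 camera calls.

### The job

Get the mending box on the counter ready for the day: first take the laundry pen from its wooden stand and stand it, point down as it was, in the narrow sleeve on the end of the box, and let go of it. Then lift the notions tray together with its cover by the tray's handle, carry it level and set it down gently so that the tray sits fully home on the box like a lid. Finally lift only the cover off by its raised neck, leaving the tray and the things in it undisturbed, and finish still holding the cover level in the air, clear above the top of the tray's handle; leave the bell, the tape measure and the tags where they are.

Things in the scene. Friction and masses are not known exactly. Their poses are not given: they have to be found in the camera images.
- mending_box: Grey plastic open box fixed to the counter, left or right of the pen stand: 104 (its x) by 150 (its y) by 70 mm high, walls 4 mm, mouth 96 x 142 mm; thread spools stand inside, below 46 mm. Origin at the centre of its underside, z up. On its +y end wall it carries a narrow square pen sleeve, 60 mm high, centred at x 0, y +98 mm.
- box_mouth (a point): Centre of the box's open top, 70 mm above the counter. Tray home: its flange lies on the rim, tray origin 52 mm above the box's origin and in line with it, tray x and y along the box's (a half turn is as good).
- tray: Notions tray, also the box's inner lid: white plastic, 0.2 to 0.35 kg, loose, first on the counter with the cover on it. Origin at the centre of its underside, z up. Tub tapering from 80 x 126 mm at the bottom to 92 x 138 mm (x by y) under a flange 104 x 150 mm at z 18 to 21 mm; a lip inside the cover rises to z 27. An upright handle in the middle goes up through the cover's slot to z 87.
- tray_grip (a point): In the tray's handle, on the tray's axis, 76 mm above its underside, 11 mm under the handle's top. The handle is 12 mm thick (tray x) and 44 mm long (tray y); its top 26 mm stand above the cover's neck. Lifting by it brings the cover along, which merely rests on the flange.
- cover: Cover, the outer lid: grey plastic, 0.14 to 0.23 kg, loose, an upturned shallow box 104 (x) by 150 (y) by 22 mm resting on the tray's flange with 3 mm of play. Origin at the centre of its skirt's lower edge (21 mm above the tray's underside when nested), z up. A neck stands round the slot in its top; lifting the cover leaves the tray behind.
- cover_neck (a point): Centre of the neck's top, 40 mm above the cover's lower edge. The neck is 32 (x) by 66 mm (y) outside, 22 x 56 mm inside, and rises from z 22 to 40 mm of the cover; the tray's handle passes through with about 5 mm of air all round and stands 26 mm higher. Grip the neck across its 32 mm.
- sleeve_mouth (a point): Centre of the open top of the pen sleeve, 60 mm above the counter. The mouth flares to about 26 mm square in the top 8 mm; below that the sleeve is 18 mm square inside with its sides along the box's x and y; sleeve walls 2.5 mm.
- sleeve_floor (a point): Centre of the sleeve's floor, 5 mm above the counter, 55 mm below the mouth.
- pen: Laundry pen, slim and straight, 121 mm long, 11 x 12 mm thick, 15 g, upright in the stand, point down, at the start. Origin on its side at half length; its x axis points down along the pen to the writing point, its axis line passes 5.5 mm from the origin along its z.
- pen_low (a point): Centre of the pen's lower, pointed end.
- pen_high (a point): Centre of the pen's upper end, 116 mm from the lower end.
- pen_stand: Wooden pen stand fixed to the counter, 50 x 50 x 40 mm, a 17 mm square hole 32 mm deep in its top that holds the pen with its flat sides along the stand's x and y. Origin at the centre of its underside.
- chalk: Piece of tailor's chalk, 26 x 28 x 8 mm, loose in the tray, hidden under the cover at the start. Origin under its centre.
- clothes_peg: Wooden clothes peg, 61 x 12 x 11 mm, loose in the tray, hidden under the cover at the start. Origin under its centre.
- service_bell: Bystander: service bell, 86 mm across, 54 mm high, behind the work.
- tape_measure: Bystander: round tape measure, 56 x 51 x 21 mm, lying just behind the pen stand.
- tag_bundle: Bystander: bundle of kraft tags, 207 x 69 x 16 mm, lying at the right.

How it is judged:
On the way, in this order (a step that is already met when the one before it is completed fails the run):
1. the pen stands in the box's sleeve, point down, and is let go (horizontal distance between pen_low and sleeve_floor below 0.01 m and z of pen_low in the frame of mending_box below 0.015 m and angle between pen's own x axis and vertical above 2.94 rad and contact force between the fingers and pen below 0.05 N), for 0.2 s.
2. the tray sits home on the box with the cover still on it (horizontal distance between tray and mending_box below 0.004 m and z of tray in the frame of mending_box between 0.0495 and 0.0545 m and angle between tray's own z axis and vertical below 0.03 rad and z of cover in the frame of tray below 0.0245 m and horizontal distance between cover and tray below 0.008 m), for 0.2 s.
At the end, for the whole second after the job is handed in: Pen in the sleeve, point down, < 10 mm off its floor; tray home on the box (within 4 mm sideways, 2.5 mm in height), untouched, chalk and peg in it; fingers hold the cover still, level to 0.2 rad, lower edge >= 86 mm over the tray's underside, touching nothing else (horizontal distance between pen_low and sleeve_floor below 0.01 m and z of pen_low in the frame of mending_box below 0.015 m and angle between pen's own x axis and vertical above 2.94 rad and horizontal distance between tray and mending_box below 0.004 m and z of tray in the frame of mending_box between 0.0495 and 0.0545 m and angle between tray's own z axis and vertical below 0.03 rad and horizontal distance between each of chalk, clothes_peg and tray below 0.075 m and z of chalk in the frame of tray between -0.002 and 0.022 m and z of clothes_peg in the frame of tray between -0.002 and 0.022 m and z of cover in the frame of tray above 0.086 m and angle between cover's own z axis and vertical below 0.2 rad and linear speed of cover below 0.03 m/s and contact force between the fingers and cover above 1 N and contact force between each of cover, the arm, the fingers and tray below 0.05 N and contact force between cover and mending_box below 0.05 N and contact force between each of cover, the arm and pen below 0.05 N and linear speed of tray below 0.02 m/s); the arm keeps its last pose, push and grip.
It fails at once if the cover comes off the tray while the tray is not home on the box (taken off too early, or the tray pulled up or shifted with it) (z of cover in the frame of tray above 0.035 m and (z of tray in the frame of mending_box above 0.057 m or horizontal distance between tray and mending_box above 0.008 m)).
It fails at once if the tray is tipped by more than 0.35 rad (angle between tray's own z axis and vertical above 0.35 rad).
It fails at once if the tray is dropped onto the box (faster than 0.4 m/s just above its seat) (horizontal distance between tray and mending_box below 0.03 m and z of tray in the frame of mending_box below 0.072 m and linear speed of tray above 0.4 m/s).
It fails at once if a bystander is pushed more than 30 mm (distance of any of service_bell, tape_measure, tag_bundle from where it was at the start of the episode above 0.03 m).
It also fails if it takes over 61 s, if anything falls off the work surface, if the arm or the gripper's body presses on something with over 40 N, if the wrist force passes 120 N, or if a joint passes its speed limit or range.

## Working session

There is one attempt and no reset: what is moved stays moved. The work goes in short steps, Python scripts to look and compute and a tool call to move; the robot and the scene stay as the last step left them, time stands still between calls to the robot, and variables do not carry over. Pictures are saved under pics/ and viewed, at most 12 in all, crops included, and the job is handed in when it is done.

Besides the shell and the picture viewer there is one more tool, called after "Call:" as a command line: name --argument value ..., lists and objects as JSON in quotes. send_rows: Moves the arm, as the interface text tells. Its arguments: {"type":"object","properties":{"targets":{"type":"array"},"fingers":{"type":"number"},"newtons":{"type":"number"}},"required":["targets"]}

```bash
mkdir -p pics; ls
python3 - <<'E'
from plant import *
import cv2,numpy as np
s=get_state();print(s)
for n in("scene","top"):
    d=snapshot(n);cv2.imwrite(f"pics/{n}0.png",d["img"]);np.savez(f"pics/{n}0.npz",**d)
    print(n,d["fx"],d["fy"],d["cx"],d["cy"],np.round(d["cam_to_world"],4).tolist())
E
```

```text
pics
{'clock': 0.0, 'q': array([ 1.20582119,  0.69000087, -0.19451576,  1.56634749,  0.15733382,
        0.90247313, -0.21506574]), 'qd': array([-9.94206919e-04,  6.43507305e-04, -1.18214529e-03, -3.55067524e-05,
        4.06237326e-04, -3.17258533e-04,  5.24904943e-05]), 'joint_torque': array([-9.88164829e-04, -5.27563477e+01, -1.26710795e+00, -1.53428382e+01,
       -5.26009791e-02,  6.66146341e-03,  1.90318465e-04]), 'tool_pos': array([ 0.2423858 , -0.57540337,  0.23789862]), 'eef_rot': array([ 9.80173643e-01,  1.98138308e-01, -2.55959955e-04, -8.80257592e-04]), 'contact_force': array([ 0.11177143, -0.81227293, -0.22222865]), 'moment': array([0.01972695, 0.02952711, 0.02382885]), 'finger_force': 0.0, 'opening': 0.9992695382545248}
scene 519.0250617061997 519.0250617061997 325.5409681447431 197.0470836111055 [[0.9025, -0.235, 0.3608, -0.0186], [-0.4298, -0.441, 0.7879, -1.411], [-0.026, -0.8662, -0.499, 0.9447], [0.0, 0.0, 0.0, 1.0]]
top 395.96981877507955 395.96981877507955 319.5865195237325 205.60818122637934 [[-0.0071, -0.9952, 0.0979, 0.513], [-0.9998, 0.0051, -0.0207, -0.0323], [0.0201, -0.098, -0.995, 1.2515], [0.0, 0.0, 0.0, 1.0]]
```

View pics/scene0.png

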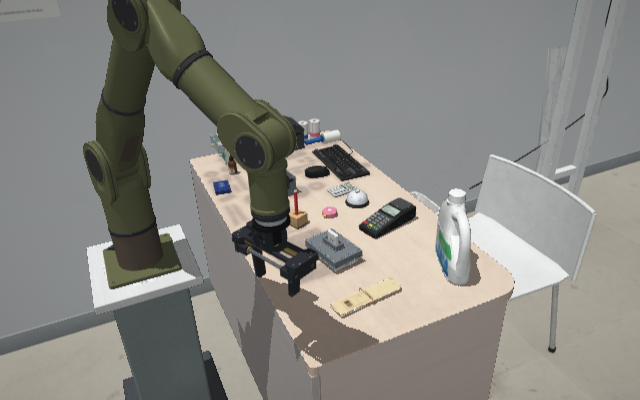

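View pics/top0.png

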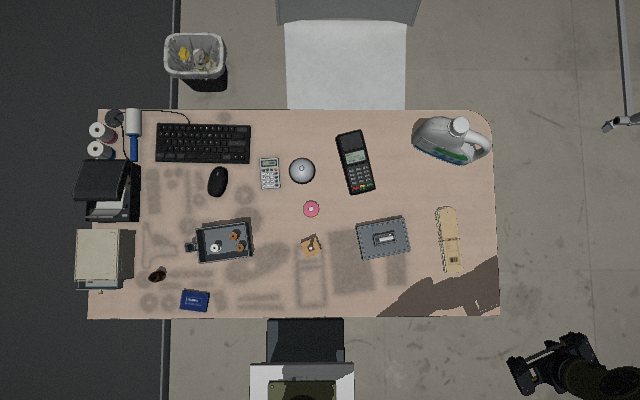

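The top view shows the box around (224,242) with its sleeve at (190,245), the pen stand near (311,245), and the tray with its cover near (384,238). The bell is at (302,170), the tape at (311,209) and the tags at (448,240). I'll zoom in.

Run:
```python
import cv2,numpy as np
t=cv2.imread("pics/top0.png");s=cv2.imread("pics/scene0.png")
r=lambda im,x,y,w,h,k:cv2.resize(im[y:y+h,x:x+w],None,fx=k,fy=k,interpolation=cv2.INTER_CUBIC)
a=r(t,180,205,80,70,5);b=r(t,345,205,80,70,5);c=r(t,285,220,53,40,7.5);d=r(s,270,180,100,70,4)
o=np.zeros((600,800,3),np.uint8)
o[:350,:400]=a;o[:350,400:]=b
c=c[:250,:400];o[350:350+c.shape[0],:c.shape[1]]=c
d=d[:250];o[350:350+d.shape[0],400:]=d
cv2.imwrite("pics/crop0.png",o)
```

```text
(no output)
```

View pics/crop0.png

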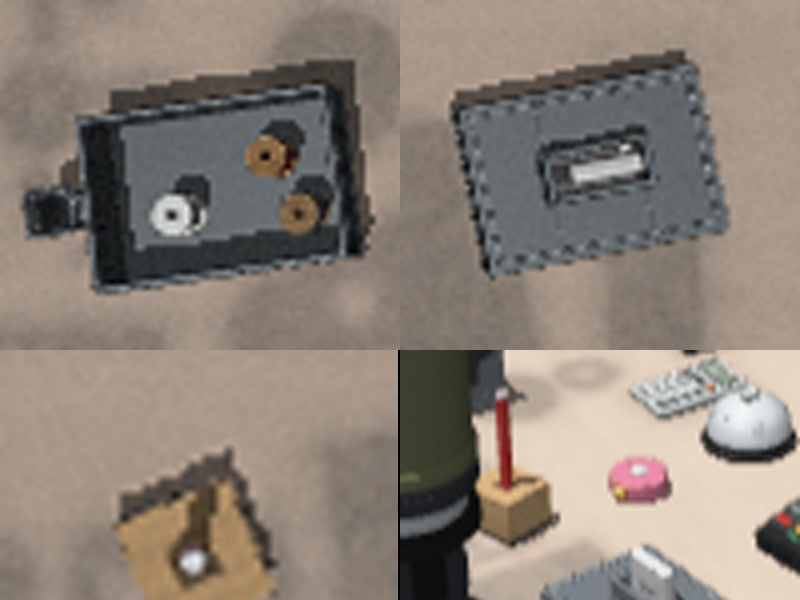

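The crop shows the box rim corners near (80,117), (327,85), (361,257) and (95,290), with the sleeve at (46,210). The cover corners are near (453,105), (692,65), (727,230) and (487,275), with the white handle at about (610,168). The pen top is at (193,563).

```bash
cat > h.py <<'E'
import cv2,numpy as np
from scipy.spatial.transform import Rotation as R
def ray(d,p,z):
    p=np.atleast_2d(p).astype(float);M=d["cam_to_world"]
    v=np.c_[(p[:,0]-d["cx"])/d["fx"],(p[:,1]-d["cy"])/d["fy"],np.ones(len(p))]@M[:3,:3].T
    return M[:3,3]+v*((z-M[2,3])/v[:,2])[:,None]
def two(d1,p1,d2,p2):
    A=[];b=[]
    for d,p in((d1,p1),(d2,p2)):
        o=d["cam_to_world"][:3,3];v=ray(d,p,0)[0]-o;v/=np.linalg.norm(v);P=np.eye(3)-np.outer(v,v);A.append(P);b.append(P@o)
    x,r,_,_=np.linalg.lstsq(np.vstack(A),np.hstack(b),rcond=None);return x,np.sqrt(r)
def rect(P,a,b): # corners TL,TR,BR,BL in image; known: a along x, b along y ; rigid fit
    Q=np.array([[a/2,b/2],[a/2,-b/2],[-a/2,-b/2],[-a/2,b/2]]);c=P[:,:2].mean(0)
    H=Q.T@(P[:,:2]-c);th=np.arctan2(H[0,1]-H[1,0],H[0,0]+H[1,1])
    Rm=np.array([[np.cos(th),-np.sin(th)],[np.sin(th),np.cos(th)]])
    return c,th,P[:,:2]-c-Q@Rm.T
def project(d,X):
    M=np.linalg.inv(d["cam_to_world"]);X=np.atleast_2d(X)@M[:3,:3].T+M[:3,3]
    return np.c_[d["fx"]*X[:,0]/X[:,2]+d["cx"],d["fy"]*X[:,1]/X[:,2]+d["cy"]]
E
python3 - <<'E'
from h import *
np.set_printoptions(precision=4,suppress=True)
t=np.load("pics/top0.npz");s=np.load("pics/scene0.npz")
f=lambda p,k,ox,oy:(np.array(p,float)+.5)/k-.5+[ox,oy]
B=rect(ray(t,f([[80,117],[327,85],[361,257],[95,290]],5,180,205),.07),.104,.15)
C=rect(ray(t,f([[53,105],[292,65],[327,230],[87,275]],5,345,205),.043),.104,.15)
print("box",B);print("cover",C)
hd=f([[210,168]],5,345,205);print("handle c",ray(t,hd,.087))
sl=f([[46,210]],5,180,205);print("sleeve px",ray(t,sl,.06)); 
for b in (B,):
    th=b[1];print("sleeve pred",b[0]+.098*np.array([-np.sin(th),np.cos(th)]))
pt=f([[193,563-350]],7.5,285,220);ps=f([[502,392-350]],4,270-100,180)
print("pen top",two(t,pt[0],s,ps[0]),ray(t,pt,.124))
# masks
im=t["img"].astype(int)
for n,(x,y,w,h),z,k in(("box",(180,205,80,70),.07,0),("cover",(345,205,80,70),.043,0)):
    c=im[y:y+h,x:x+w];m=((c[...,0]>=c[...,2]-2)).astype(np.uint8);m=cv2.morphologyEx(m,cv2.MORPH_OPEN,np.ones((3,3)) if n=="cover" else np.ones((7,7)))
    cs=max(cv2.findContours(m,0,1)[0],key=cv2.contourArea)[:,0]+[x,y]
    W=ray(t,cs,z)[:,:2];r=cv2.minAreaRect((W*1000).astype(np.float32));print(n,r)
c=im[220:260,285:338];m=((c[...,2]-c[...,0]>70)).astype(np.uint8)
cs=max(cv2.findContours(m,0,1)[0],key=cv2.contourArea)[:,0]+[285,220]
print("stand",cv2.minAreaRect((ray(t,cs,.04)[:,:2]*1000).astype(np.float32)))
E
```

```text
box (array([0.5226, 0.2302]), np.float64(0.13159215352501974), array([[ 0.0001, -0.0003],
       [-0.0015,  0.0028],
       [-0.0001, -0.0047],
       [ 0.0015,  0.0022]]))
cover (array([ 0.5306, -0.2491]), np.float64(0.17208386674977633), array([[ 0.0008,  0.0004],
       [-0.0012,  0.0007],
       [ 0.0004, -0.0002],
       [ 0.    , -0.0009]]))
handle c [[ 0.5301 -0.253   0.087 ]]
sleeve px [[0.5096 0.3328 0.06  ]]
sleeve pred [0.5097 0.3273]
pen top (array([ 0.5048, -0.0291,  0.1251]), array([0.002])) [[ 0.5035 -0.0286  0.124 ]]
box ((520.651611328125, 241.62615966796875), (104.38453674316406, 184.4231414794922), 7.846586227416992)
cover ((530.82763671875, -248.8223876953125), (103.66696166992188, 152.1626739501953), 10.7176513671875)
stand ((488.9453125, -47.12068176269531), (8.578120231628418, 29.972824096679688), 44.42390060424805)
```

```bash
cat >> h.py <<'E'
def plan(s,p,psi): # target world pos, tool-x yaw, pointing down -> shift units, turn units
    T=R.from_quat(s["eef_rot"]);c,k=np.cos(psi),np.sin(psi)
    G=R.from_matrix(np.array([[c,k,0],[k,-c,0],[0,0,-1.]]))
    x=T.apply([1,0,0])
    return np.round(T.inv().apply(np.array(p)-s["tool_pos"])/.3,4),np.round((T.inv()*G).as_rotvec()/np.pi,4),"psi",round(float(np.arctan2(x[1],x[0])),3)
E
python3 - <<'E'
from h import *
from plant import *
np.set_printoptions(precision=4,suppress=True)
t=np.load("pics/top0.npz");s=np.load("pics/scene0.npz")
o=[];
im=cv2.GaussianBlur(t["img"],(0,0),.01);c=t["img"][228:262,295:328].astype(int)
sat=c[...,2]-c[...,0]; print(np.percentile(sat,[10,50,80,90,98]))
m=(sat>48).astype(np.uint8);n,l,st,_=cv2.connectedComponentsWithStats(m);i=1+st[1:,4].argmax();print(st[i])
pts=np.argwhere(l==i)[:,::-1]+[295,228]
print("stand rect",cv2.minAreaRect((ray(t,pts,.04)[:,:2]*1000).astype(np.float32)))
# white handle in top view, inside cover
c=t["img"][225:250,370:402];m=(c.min(2)>150);p=np.argwhere(m)[:,::-1]+[370,225];print("handle",cv2.minAreaRect((ray(t,p,.087)[:,:2]*1000).astype(np.float32)),len(p))
for w in([.504,-.029,.26],):print(plan(get_state(),w,1.94))
E
```

```text
[20. 29. 42. 69. 72.]
[  6  10  20  21 209]
stand rect ((503.589599609375, -28.66846466064453), (49.98477554321289, 48.991329193115234), 21.512432098388672)
handle ((530.295654296875, -250.68206787109375), (14.522551536560059, 38.82185363769531), 23.293798446655273) 45
(array([ 1.5109, -1.34  , -0.0714]), array([-0.0004, -0.0004, -0.4905]), 'psi', 0.399)
```

Call:
send_rows --targets '[[[0.15, -0.13, -0.01], [0, 0, -0.05]], [[0.3, -0.27, -0.03], [0, 0, -0.1]], [[0.45, -0.4, -0.04], [0, 0, -0.15]], [[0.6, -0.54, -0.05], [0, 0, -0.2]], [[0.75, -0.67, -0.06], [0, 0, -0.25]], [[0.9, -0.8, -0.07], [0, 0, -0.3]], [[1, -0.9, -0.07], [0, 0, -0.35]], [[1, -0.9, -0.07], [0, 0, -0.4]]]' --fingers 0.6 --newtons 15

```text
clock: 1.1
tool_pos: [0.4159, -0.2067, 0.26]
eef_rot: [0.672, 0.741, 0.001, -0.0]
contact_force: [-0.9, -0.3, -0.9]
opening: 0.598
finger_force: 0.0
```

Run:
```python
from h import *
from plant import *
s=get_state();print(s["clock"],s["tool_pos"],s["q"])
print(plan(s,[.504,-.029,.2],1.946))
```

```text
1.1 [ 0.41591043 -0.20667581  0.26001711] [ 0.73859246  0.49315737 -0.5649379   1.99326785  0.37541096  0.75727281
  0.04820252]
(array([0.5606, 0.3496, 0.2012]), array([ 0.0005, -0.0003, -0.0884]), 'psi', 1.668)
```

Call:
send_rows --targets '[[[0.14, 0.09, 0.05], [0, 0, -0.03]], [[0.28, 0.18, 0.1], [0, 0, -0.06]], [[0.42, 0.27, 0.15], [0, 0, -0.088]], [[0.56, 0.35, 0.2], [0, 0, -0.088]], [[0.56, 0.35, 0.2], [0, 0, -0.088]], [[0.56, 0.35, 0.2], [0, 0, -0.088]]]'

```text
clock: 1.85
tool_pos: [0.5042, -0.035, 0.1994]
eef_rot: [0.569, 0.823, -0.001, -0.0]
contact_force: [-0.4, -0.4, -0.3]
opening: 0.601
finger_force: 0.0
```

Run:
```python
from h import *
from plant import *
s=get_state();print(s["clock"],s["tool_pos"],s["q"])
print(plan(s,[.504,-.029,.083],1.946))
```

```text
1.85 [ 0.50415117 -0.03500434  0.19939108] [ 0.31697206  0.63764984 -0.54645814  1.95182892  0.50732147  0.69218681
 -0.1813721 ]
(array([0.0191, 0.0072, 0.388 ]), array([-0.0005,  0.0001, -0.0045]), 'psi', 1.932)
```

Call:
send_rows --targets '[[[0, 0, 0.1], [0, 0, 0]], [[0, 0, 0.2], [0, 0, 0]], [[0, 0, 0.3], [0, 0, 0]], [[0, 0, 0.388], [0, 0, 0]], [[0, 0, 0.388], [0, 0, 0]], [[0, 0, 0.388], [0, 0, 0]]]'

```text
clock: 2.6
tool_pos: [0.5051, -0.0354, 0.0842]
eef_rot: [0.569, 0.822, 0.0, 0.001]
contact_force: [1.0, 0.6, -0.6]
opening: 0.599
finger_force: 0.0
```

Run:
```python
from h import *
from plant import *
s=get_state();print(s["clock"],s["tool_pos"],s["contact_force"])
print(plan(s,[.504,-.029,.083],1.946))
for n in ("scene","top"):
    d=snapshot(n);np.savez(f"pics/{n}1.npz",**d)
    if n=="top": a=cv2.resize(d["img"][205:275,270:350],None,fx=5,fy=5)
    else: b=cv2.resize(d["img"][150:230,260:340],None,fx=5,fy=5)[:350]
cv2.imwrite("pics/c1.png",np.hstack([a,b]))
```

```text
2.6 [ 0.5050506  -0.03535009  0.08422614] [ 1.04198281  0.62820583 -0.61425976]
(array([0.021 , 0.0042, 0.0041]), array([ 0.0003,  0.0003, -0.005 ]), 'psi', 1.93)
```

View pics/c1.png

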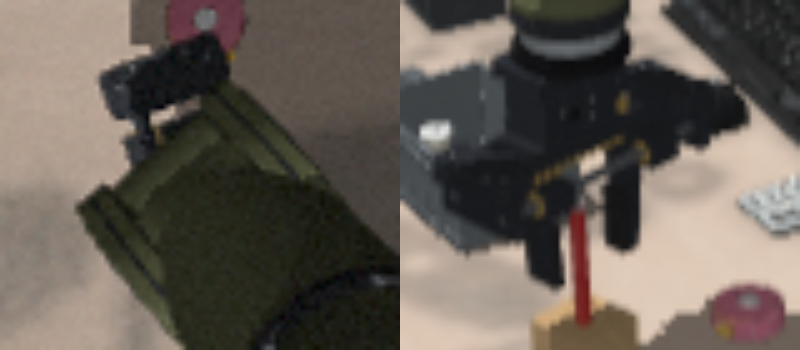

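The picture shows the pen between the fingers at about (580,230). The tool is 6 mm short along its x axis, so I'll correct that and then close.

Call:
send_rows --targets '[[[0.021, 0.004, 0.004], [0, 0, -0.005]], [[0.021, 0.004, 0.004], [0, 0, -0.005]], [[0.021, 0.004, 0.004], [0, 0, -0.005]]]'

```text
clock: 3.08
tool_pos: [0.5037, -0.0279, 0.0823]
eef_rot: [0.562, 0.827, 0.0, 0.0]
contact_force: [-0.7, 0.3, 0.3]
opening: 0.605
finger_force: 0.0
```

Call:
send_rows --targets '[[[0, 0, 0], [0, 0, 0]], [[0, 0, 0], [0, 0, 0]], [[0, 0, 0], [0, 0, 0]], [[0, 0, 0], [0, 0, 0]], [[0, 0, 0], [0, 0, 0]], [[0, 0, 0], [0, 0, 0]]]' --fingers 0

```text
clock: 3.82
tool_pos: [0.5036, -0.0281, 0.0821]
eef_rot: [0.562, 0.827, -0.0, -0.0]
contact_force: [0.2, -0.1, 0.5]
opening: 0.119
finger_force: 15.0
```

Run:
```python
from h import *
from plant import *
s=get_state();print(s["clock"],s["tool_pos"],s["contact_force"],s["opening"]*88,s["finger_force"])
print(plan(s,[.504,-.029,.2],1.946))
```

```text
3.825 [ 0.50359768 -0.02805627  0.08207327] [ 0.15841266 -0.12661616  0.46722284] 10.457482895964986 14.999987231567502
(array([-3.400e-03,  1.000e-04, -3.931e-01]), array([-0.    , -0.    ,  0.0005]), 'psi', 1.948)
```

Pen gripped. I'll lift it and refine the box and sleeve position from the first picture.

Call:
send_rows --targets '[[[0, 0, -0.08], [0, 0, 0]], [[0, 0, -0.16], [0, 0, 0]], [[0, 0, -0.26], [0, 0, 0]], [[0, 0, -0.36], [0, 0, 0]], [[0, 0, -0.4], [0, 0, 0]]]'

```text
clock: 4.45
tool_pos: [0.5043, -0.028, 0.2035]
eef_rot: [0.562, 0.827, 0.001, 0.001]
contact_force: [0.8, -0.7, 0.8]
opening: 0.122
finger_force: 15.0
```

Run:
```python
from h import *
from plant import *
np.set_printoptions(precision=4,suppress=True)
t=np.load("pics/top0.npz");im=t["img"].astype(int)
d=(im[...,0]-im[...,2]).astype(np.float32)   # bluish: box ; beige: negative
print("levels",np.percentile(d[205:275,180:260],[5,30,50,80,95]))
# edge scans: along image columns/rows, subpixel crossing of d=thr from outside
thr=-12
def scan(a): # first upward crossing from outside
    i=np.where((a[:-1]<thr)&(a[1:]>=thr))[0]
    return None if len(i)==0 else i[0]+(thr-a[i[0]])/(a[i[0]+1]-a[i[0]])
def line(P): 
    v=cv2.fitLine(np.array(P,np.float32)*1000,cv2.DIST_HUBER,0,.01,.01).ravel();return np.degrees(np.arctan2(v[1],v[0])),v
far=[(u,205+scan(d[205:240,u])) for u in range(202,240) if scan(d[205:240,u])]
near=[(u,272-scan(d[272:240:-1,u])) for u in range(204,245) if scan(d[272:240:-1,u])]
left=[(188+scan(d[v,188:215]),v) for v in list(range(230,239))+list(range(256,260)) if scan(d[v,188:215])]
right=[(262-scan(d[v,262:235:-1]),v) for v in range(225,250) if scan(d[v,262:235:-1])]
for n,p in(("far",far),("near",near),("left",left),("right",right)):
    W=ray(t,np.array(p),.07)[:,:2];a,v=line(W);print(n,len(p),round(a,2),v[2:], "res",np.round(np.abs(np.cross(v[:2],(W*1000-v[2:]))).mean(),2), "y,x range",W[0],W[-1])
m=(d[236:258,180:200]>=thr).astype(np.uint8);print(m)
```

```text
levels [-31. -25. -21.   6.  10.]
far 38 -83.48 [582.0516 245.2139] res 3.63 y,x range [0.5695 0.2923] [0.5944 0.1834]
near 41 -82.38 [469.2953 225.7196] res 0.3 y,x range [0.4619 0.2841] [0.4769 0.1672]
left 13 8.02 [527.545  310.3875] res 0.78 y,x range [0.5585 0.3145] [0.4732 0.3027]
right 25 3.57 [538.6032 146.0666] res 1.51 y,x range [0.5723 0.1494] [0.5012 0.1375]
[[0 0 0 0 0 0 0 0 0 0 0 0 0 0 0 1 1 1 1 1]
 [0 0 0 0 0 0 0 0 0 0 0 0 0 0 0 1 1 1 1 1]
 [0 0 0 0 0 0 0 0 0 0 0 0 0 1 0 0 1 1 1 1]
 [0 0 0 0 0 0 0 0 0 0 0 0 0 0 0 0 1 1 1 1]
 [0 0 0 0 0 0 0 0 0 0 0 0 0 0 0 0 1 1 1 1]
 [0 0 0 0 0 0 0 0 0 0 0 0 1 1 0 0 1 1 1 1]
 [0 0 0 0 0 0 1 1 1 1 1 1 1 1 1 0 1 1 1 1]
 [0 0 0 0 0 1 1 1 1 1 1 1 1 1 1 1 1 1 1 1]
 [0 0 0 0 1 1 1 1 1 1 1 1 1 1 1 1 1 1 1 1]
 [0 0 0 0 1 1 1 1 1 1 1 1 1 1 1 1 1 1 1 1]
 [0 0 0 0 1 1 1 1 1 1 1 1 1 1 1 1 1 1 1 1]
 [0 0 0 0 0 1 1 1 1 1 1 1 1 1 1 1 1 1 1 1]
 [0 0 0 0 0 1 1 1 1 1 1 1 1 1 1 1 1 1 1 1]
 [0 0 0 0 0 1 1 1 1 1 1 1 1 1 1 1 1 1 1 1]
 [0 0 0 0 0 1 1 1 1 1 1 1 1 1 1 1 1 1 1 1]
 [0 0 0 0 0 1 1 1 1 1 1 1 1 1 1 0 0 1 1 1]
 [0 0 0 0 0 0 1 1 1 1 1 0 0 0 0 0 0 0 1 1]
 [0 0 0 0 0 0 0 0 0 0 0 0 0 0 0 0 0 1 1 1]
 [0 0 0 0 0 0 0 0 0 0 0 0 0 0 0 0 0 0 1 1]
 [0 0 0 0 0 0 0 0 0 0 0 0 0 0 0 0 0 0 1 1]
 [0 0 0 0 0 0 0 0 0 0 0 0 0 0 0 0 0 0 1 1]
 [0 0 0 0 0 0 0 0 0 0 0 0 0 0 0 0 0 0 1 1]]<stdin>:19: DeprecationWarning: Arrays of 2-dimensional vectors are deprecated. Use arrays of 3-dimensional vectors instead. (deprecated in NumPy 2.0)
```

Run:
```python
from h import *
from plant import *
s=get_state();print(plan(s,[.508,.331,.2],1.705))
```

```text
(array([1.1084, 0.4516, 0.0116]), array([0.0007, 0.0002, 0.0771]), 'psi', 1.947)
```

Call:
send_rows --targets '[[[0.08, 0.03, 0], [0, 0, 0.01]], [[0.2, 0.08, 0], [0, 0, 0.02]], [[0.32, 0.13, 0], [0, 0, 0.03]], [[0.44, 0.18, 0], [0, 0, 0.04]], [[0.56, 0.23, 0], [0, 0, 0.05]], [[0.68, 0.28, 0], [0, 0, 0.06]], [[0.8, 0.32, 0], [0, 0, 0.07]], [[0.9, 0.36, 0], [0, 0, 0.077]], [[0.96, 0.39, 0], [0, 0, 0.077]], [[1, 0.41, 0], [0, 0, 0.077]]]'

```text
clock: 5.7
tool_pos: [0.5076, 0.2965, 0.2015]
eef_rot: [0.658, 0.753, -0.001, 0.0]
contact_force: [0.1, -0.4, 1.0]
opening: 0.123
finger_force: 15.0
```

Run:
```python
from h import *
from plant import *
s=get_state();print(plan(s,[.508,.331,.16],1.705))
```

```text
(array([0.1141, 0.0169, 0.1384]), array([-0.0002,  0.0003,  0.0004]), 'psi', 1.706)
```

Call:
send_rows --targets '[[[0.05, 0.01, 0], [0, 0, 0]], [[0.1, 0.015, 0.04], [0, 0, 0]], [[0.114, 0.017, 0.09], [0, 0, 0]], [[0.114, 0.017, 0.138], [0, 0, 0]], [[0.114, 0.017, 0.138], [0, 0, 0]], [[0.114, 0.017, 0.138], [0, 0, 0]]]'

```text
clock: 6.45
tool_pos: [0.5083, 0.3302, 0.1607]
eef_rot: [0.658, 0.753, -0.0, 0.0]
contact_force: [-0.1, -0.0, -0.4]
opening: 0.123
finger_force: 15.0
```

Run:
```python
from h import *
from plant import *
s=get_state();print(s["tool_pos"],plan(s,[.508,.331,.16],1.705))
for n in ("scene","top"):
    d=snapshot(n);np.savez(f"pics/{n}2.npz",**d)
    if n=="top": a=cv2.resize(d["img"][205:275,160:240],None,fx=5,fy=5)
    else:
        b=cv2.resize(d["img"][130:200,240:320],None,fx=5,fy=5)
    print(n,project(d,[[.508,.331,.06],[.508,.331,.086],[.508,.331,.18]]))
cv2.imwrite("pics/c2.png",np.hstack([a,b]))
```

```text
[0.50834019 0.33021597 0.16068182] (array([ 0.0027, -0.0008,  0.0023]), array([0.    , 0.0001, 0.    ]), 'psi', 1.705)
scene [[260.67436477 164.52215996]
 [260.07525262 158.4392026 ]
 [257.84251809 135.76960888]]
top [[189.39386074 247.14850981]
 [186.6491147  247.20574252]
 [175.60603591 247.43600982]]
```

View pics/c2.png

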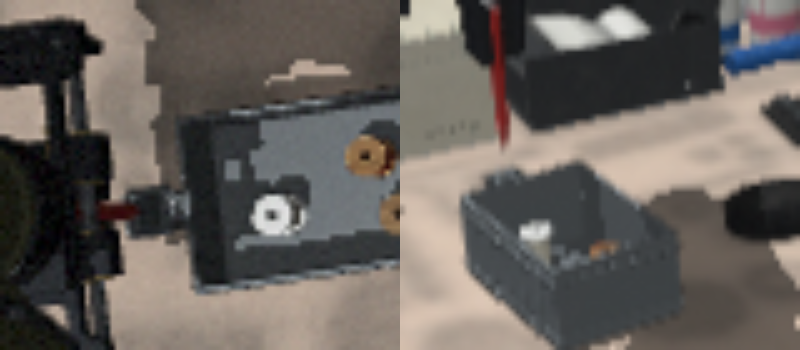

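The pen tip is at top crop (138,211) and scene crop (503,150), in line with the sleeve mouth at top crop (150,212) and scene crop (505,180). I'll lower it.

Call:
send_rows --targets '[[[0.003, 0, 0.05], [0, 0, 0]], [[0.003, 0, 0.1], [0, 0, 0]], [[0.003, 0, 0.14], [0, 0, 0]], [[0.003, 0, 0.17], [0, 0, 0]], [[0.003, 0, 0.2], [0, 0, 0]], [[0.003, 0, 0.23], [0, 0, 0]], [[0.003, 0, 0.255], [0, 0, 0]], [[0.003, 0, 0.255], [0, 0, 0]]]'

```text
clock: 7.55
tool_pos: [0.5077, 0.3313, 0.0836]
eef_rot: [0.658, 0.753, -0.001, -0.0]
contact_force: [-0.7, 0.7, -0.6]
opening: 0.121
finger_force: 15.0
```

Call:
send_rows --targets '[[[0, 0, 0], [0, 0, 0]], [[0, 0, 0], [0, 0, 0]], [[0, 0, 0], [0, 0, 0]], [[0, 0, 0], [0, 0, 0]]]' --fingers 0.5

```text
clock: 8.05
tool_pos: [0.508, 0.3316, 0.0844]
eef_rot: [0.658, 0.753, 0.0, 0.0]
contact_force: [0.7, 1.1, 0.4]
opening: 0.499
finger_force: 0.0
```

Call:
send_rows --targets '[[[0, 0, -0.06], [0, 0, 0]], [[0, 0, -0.14], [0, 0, 0]], [[0, 0, -0.24], [0, 0, 0]], [[0, 0, -0.34], [0, 0, 0]], [[0, 0, -0.4], [0, 0, 0]], [[-0.15, -0.02, -0.4], [0, 0, 0]], [[-0.3, -0.04, -0.4], [0, 0, 0]], [[-0.45, -0.06, -0.4], [0, 0, 0]], [[-0.6, -0.08, -0.4], [0, 0, 0]], [[-0.75, -0.1, -0.4], [0, 0, 0]], [[-0.9, -0.12, -0.4], [0, 0, 0]], [[-1, -0.14, -0.4], [0, 0, 0]]]'

```text
clock: 9.55
tool_pos: [0.5069, 0.0261, 0.2054]
eef_rot: [0.659, 0.752, 0.0, 0.001]
contact_force: [0.3, -0.6, -0.7]
opening: 0.501
finger_force: 0.0
```

Run:
```python
from h import *
from plant import *
np.set_printoptions(precision=4,suppress=True)
s=get_state();print(s["clock"],s["tool_pos"],plan(s,[.530,-.250,.2],.18+1.571),s["q"])
for n in ("scene","top"):
    d=snapshot(n);np.savez(f"pics/{n}3.npz",**d)
    if n=="top": a=cv2.resize(d["img"][205:275,160:240],None,fx=5,fy=5)
    else: b=cv2.resize(d["img"][120:190,220:300],None,fx=5,fy=5)
cv2.imwrite("pics/c3.png",np.hstack([a,b]))
# cover edges from clean top0
t=np.load("pics/top0.npz");im=t["img"].astype(int);D=(im[...,0]-im[...,2]).astype(np.float32);thr=-12
def scan(a):
    i=np.where((a[:-1]<thr)&(a[1:]>=thr))[0]
    return None if len(i)==0 else i[0]+(thr-a[i[0]])/(a[i[0]+1]-a[i[0]])
near=[(u,268-scan(D[268:240:-1,u])) for u in range(364,405)]
far=[(u,208+scan(D[208:235,u])) for u in range(360,400)]
right=[(418-scan(D[v,418:390:-1]),v) for v in range(222,248)]
for n,p in(("near",near),("far",far),("right",right)):
    W=ray(t,np.array(p,float),.043)[:,:2]*1000;v=cv2.fitLine(W.astype(np.float32),cv2.DIST_HUBER,0,.01,.01).ravel();print(n,np.degrees(np.arctan2(v[1],v[0])),v[2:])
```

```text
9.55 [0.5069 0.0261 0.2054] (array([-0.9224, -0.0453,  0.019 ]), array([ 0.0004,  0.0004, -0.0152]), 'psi', 1.703) [ 0.1597  0.6187 -0.4844  1.9439  0.4443  0.6838 -0.466 ]
near -79.69641 [ 478.2135 -258.0505]
far -76.73649 [ 583.8191 -236.8246]
right 10.486131 [ 541.6344 -325.2752]
```

View pics/c3.png

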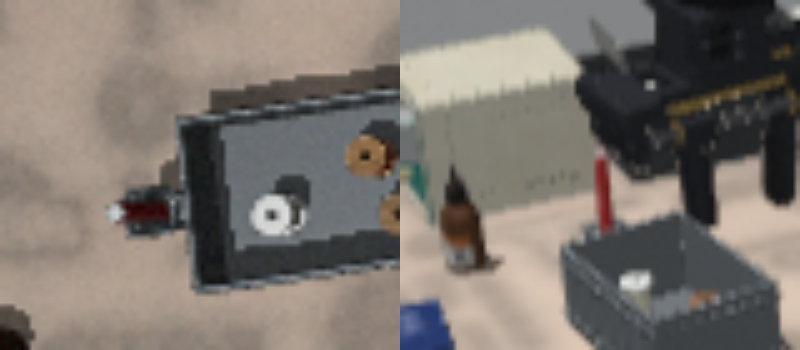

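The pen stands in the sleeve, at top crop (145,212) and scene crop (603,190). Next is the tray handle.

Call:
send_rows --targets '[[[-0.1, -0.005, 0], [0, 0, -0.003]], [[-0.25, -0.012, 0], [0, 0, -0.006]], [[-0.4, -0.02, 0], [0, 0, -0.01]], [[-0.55, -0.027, 0], [0, 0, -0.015]], [[-0.7, -0.034, 0], [0, 0, -0.0155]], [[-0.82, -0.04, 0.05], [0, 0, -0.0155]], [[-0.9, -0.045, 0.12], [0, 0, -0.0155]], [[-0.922, -0.046, 0.18], [0, 0, -0.0155]], [[-0.922, -0.046, 0.24], [0, 0, -0.0155]], [[-0.922, -0.046, 0.28], [0, 0, -0.0155]], [[-0.922, -0.046, 0.28], [0, 0, -0.0155]], [[-0.922, -0.046, 0.28], [0, 0, -0.0155]]]'

```text
clock: 11.15
tool_pos: [0.5308, -0.2466, 0.1208]
eef_rot: [0.639, 0.769, 0.0, 0.0]
contact_force: [-0.3, -0.6, 0.4]
opening: 0.499
finger_force: 0.0
```

Run:
```python
from h import *
from plant import *
np.set_printoptions(precision=4,suppress=True)
s=get_state();print(s["clock"],s["tool_pos"],plan(s,[.530,-.2508,.065],1.752))
for n in ("scene","top"):
    d=snapshot(n);np.savez(f"pics/{n}4.npz",**d)
    if n=="top": a=cv2.resize(d["img"][205:275,345:425],None,fx=5,fy=5)
    else: b=cv2.resize(d["img"][190:260,290:370],None,fx=5,fy=5)
cv2.imwrite("pics/c4.png",np.hstack([a,b]))
```

```text
11.15 [ 0.5308 -0.2466  0.1208] (array([-0.0132, -0.0053,  0.1859]), array([0.0003, 0.0001, 0.0011]), 'psi', 1.755)
```

View pics/c4.png

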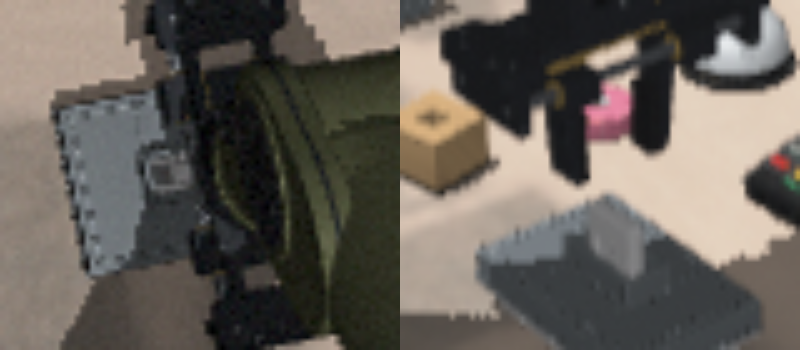

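The fingers straddle the handle, which is at scene crop (615,240). I'll descend and grip.

Call:
send_rows --targets '[[[-0.013, -0.005, 0.04], [0, 0, 0.001]], [[-0.013, -0.005, 0.08], [0, 0, 0.001]], [[-0.013, -0.005, 0.12], [0, 0, 0.001]], [[-0.013, -0.005, 0.155], [0, 0, 0.001]], [[-0.013, -0.005, 0.183], [0, 0, 0.001]], [[-0.013, -0.005, 0.183], [0, 0, 0.001]], [[-0.013, -0.005, 0.183], [0, 0, 0.001]]]'

```text
clock: 12.12
tool_pos: [0.5298, -0.2513, 0.0656]
eef_rot: [0.64, 0.768, 0.0, 0.0]
contact_force: [0.1, -0.4, 1.1]
opening: 0.502
finger_force: 0.0
```

Call:
send_rows --targets '[[[0, 0, 0], [0, 0, 0]], [[0, 0, 0], [0, 0, 0]], [[0, 0, 0], [0, 0, 0]], [[0, 0, 0], [0, 0, 0]], [[0, 0, 0], [0, 0, 0]], [[0, 0, 0], [0, 0, 0]]]' --fingers 0 --newtons 50

```text
clock: 12.88
tool_pos: [0.5305, -0.2512, 0.0656]
eef_rot: [0.64, 0.768, 0.001, 0.001]
contact_force: [3.0, 0.3, 0.9]
opening: 0.128
finger_force: 50.0
```

Run:
```python
from h import *
from plant import *
np.set_printoptions(precision=4,suppress=True)
s=get_state();print(s["clock"],s["tool_pos"],s["contact_force"],plan(s,[.530,-.2508,.065],1.752))
```

```text
12.875 [ 0.5305 -0.2512  0.0656] [2.99   0.2733 0.9304] (array([ 0.0015, -0.0013,  0.002 ]), array([ 0.0006,  0.0001, -0.0002]), 'psi', 1.751)
```

Call:
send_rows --targets '[[[0, 0, -0.02], [0, 0, 0]], [[0, 0, -0.05], [0, 0, 0]], [[0, 0, -0.09], [0, 0, 0]], [[0, 0, -0.14], [0, 0, 0]], [[0, 0, -0.2], [0, 0, 0]], [[0, 0, -0.26], [0, 0, 0]], [[0, 0, -0.32], [0, 0, 0]], [[0, 0, -0.37], [0, 0, 0]], [[0, 0, -0.41], [0, 0, 0]], [[0, 0, -0.43], [0, 0, 0]]]'

```text
clock: 14.12
tool_pos: [0.5296, -0.2514, 0.1951]
eef_rot: [0.641, 0.768, 0.0, 0.0]
contact_force: [0.6, 0.2, -5.6]
opening: 0.133
finger_force: 50.0
```

Run:
```python
from h import *
from plant import *
np.set_printoptions(precision=4,suppress=True)
s=get_state();print(s["clock"],s["tool_pos"],s["contact_force"],s["moment"],plan(s,[.5206,.2337,.2],1.705))
```

```text
14.125 [ 0.5296 -0.2514  0.1951] [ 0.5846  0.1582 -5.584 ] [-0.0211 -0.0993 -0.0103] (array([ 1.5961,  0.2607, -0.0169]), array([0.0002, 0.0001, 0.0147]), 'psi', 1.751)
```

Call:
send_rows --targets '[[[0.02, 0.003, -0.01], [0, 0, 0.001]], [[0.06, 0.01, -0.015], [0, 0, 0.002]], [[0.12, 0.02, -0.017], [0, 0, 0.003]], [[0.2, 0.033, -0.017], [0, 0, 0.004]], [[0.29, 0.047, -0.017], [0, 0, 0.006]], [[0.39, 0.064, -0.017], [0, 0, 0.008]], [[0.49, 0.08, -0.017], [0, 0, 0.01]], [[0.59, 0.096, -0.017], [0, 0, 0.011]], [[0.69, 0.113, -0.017], [0, 0, 0.012]], [[0.79, 0.129, -0.017], [0, 0, 0.013]], [[0.89, 0.145, -0.017], [0, 0, 0.014]], [[0.99, 0.162, -0.017], [0, 0, 0.015]]]'

```text
clock: 15.62
tool_pos: [0.523, 0.0522, 0.1993]
eef_rot: [0.658, 0.753, 0.0, -0.0]
contact_force: [1.0, 0.5, -4.4]
opening: 0.137
finger_force: 50.0
```

Call:
send_rows --targets '[[[0.1, 0.012, 0], [0, 0, 0]], [[0.2, 0.025, 0], [0, 0, 0]], [[0.3, 0.037, 0], [0, 0, 0]], [[0.39, 0.048, 0], [0, 0, 0]], [[0.46, 0.057, 0], [0, 0, 0]], [[0.51, 0.064, 0], [0, 0, 0]], [[0.54, 0.067, 0], [0, 0, 0]], [[0.56, 0.07, 0], [0, 0, 0]], [[0.56, 0.07, 0], [0, 0, 0]]]'

```text
clock: 16.75
tool_pos: [0.5224, 0.2188, 0.1994]
eef_rot: [0.658, 0.753, -0.0, 0.0]
contact_force: [-0.3, 0.0, -5.5]
opening: 0.13
finger_force: 50.0
```

Run:
```python
from h import *
from plant import *
np.set_printoptions(precision=4,suppress=True)
s=get_state();print(s["clock"],s["tool_pos"],s["contact_force"],s["moment"],plan(s,[.5206,.2337,.2],1.705))
```

```text
16.75 [0.5224 0.2188 0.1994] [-0.3293  0.0249 -5.493 ] [-0.0685 -0.0922 -0.0101] (array([ 0.0502,  0.0006, -0.0021]), array([-0.    ,  0.0001, -0.0003]), 'psi', 1.704)
```

Call:
send_rows --targets '[[[0.02, 0, 0.02], [0, 0, 0]], [[0.04, 0, 0.06], [0, 0, 0]], [[0.05, 0, 0.1], [0, 0, 0]], [[0.05, 0, 0.13], [0, 0, 0]], [[0.05, 0, 0.145], [0, 0, 0]], [[0.05, 0, 0.15], [0, 0, 0]], [[0.05, 0, 0.15], [0, 0, 0]]]'

```text
clock: 17.62
tool_pos: [0.5206, 0.2337, 0.1546]
eef_rot: [0.658, 0.753, 0.0, 0.0]
contact_force: [-0.2, -0.5, -4.3]
opening: 0.13
finger_force: 50.0
```

Run:
```python
from h import *
from plant import *
np.set_printoptions(precision=4,suppress=True)
s=get_state();print(s["clock"],s["tool_pos"],s["contact_force"],plan(s,[.5206,.2337,.1176],1.705))
for n in ("scene","top"):
    d=snapshot(n);np.savez(f"pics/{n}5.npz",**d)
    if n=="top": a=cv2.resize(d["img"][205:275,180:260],None,fx=5,fy=5)
    else: b=cv2.resize(d["img"][130:200,240:320],None,fx=5,fy=5)
cv2.imwrite("pics/c5.png",np.hstack([a,b]))
```

```text
17.625 [0.5206 0.2337 0.1546] [-0.1648 -0.5141 -4.2562] (array([ 0.0001, -0.0001,  0.1232]), array([ 0.0001, -0.    , -0.0003]), 'psi', 1.704)
```

View pics/c5.png

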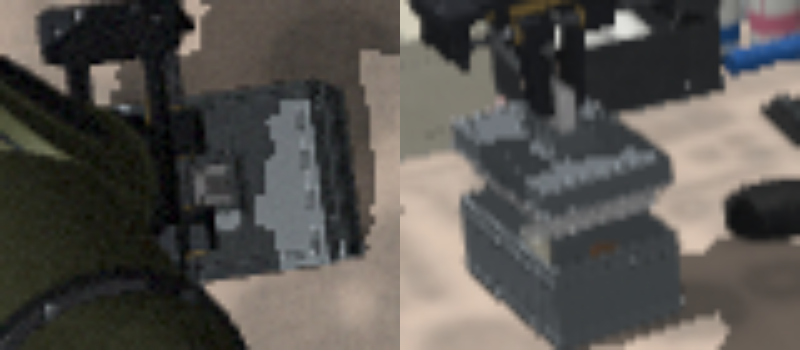

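The tray hangs level over the box: cover corners at scene crop (455,145)/(670,160), box corners at (463,195)/(680,235). I'll lower it slowly.

Call:
send_rows --targets '[[[0, 0, 0.015], [0, 0, 0]], [[0, 0, 0.03], [0, 0, 0]], [[0, 0, 0.045], [0, 0, 0]], [[0, 0, 0.06], [0, 0, 0]], [[0, 0, 0.075], [0, 0, 0]], [[0, 0, 0.085], [0, 0, 0]], [[0, 0, 0.095], [0, 0, 0]], [[0, 0, 0.095], [0, 0, 0]], [[0, 0, 0.095], [0, 0, 0]]]'

```text
clock: 18.85
tool_pos: [0.5205, 0.2338, 0.126]
eef_rot: [0.658, 0.753, 0.0, 0.0]
contact_force: [0.5, 0.1, -4.5]
opening: 0.13
finger_force: 50.0
```

Call:
send_rows --targets '[[[0, 0, 0.006], [0, 0, 0]], [[0, 0, 0.012], [0, 0, 0]], [[0, 0, 0.018], [0, 0, 0]], [[0, 0, 0.024], [0, 0, 0]], [[0, 0, 0.028], [0, 0, 0]], [[0, 0, 0.028], [0, 0, 0]], [[0, 0, 0.028], [0, 0, 0]]]'

```text
clock: 19.73
tool_pos: [0.5205, 0.2337, 0.1175]
eef_rot: [0.658, 0.753, 0.0, 0.0]
contact_force: [-0.1, 0.6, -5.6]
opening: 0.134
finger_force: 50.0
```

Call:
send_rows --targets '[[[0, 0, 0.003], [0, 0, 0]], [[0, 0, 0.006], [0, 0, 0]], [[0, 0, 0.009], [0, 0, 0]], [[0, 0, 0.009], [0, 0, 0]]]'

```text
clock: 20.23
tool_pos: [0.5206, 0.2338, 0.1171]
eef_rot: [0.658, 0.753, 0.0, 0.001]
contact_force: [-3.8, -3.0, 14.7]
opening: 0.129
finger_force: 50.0
```

Call:
send_rows --targets '[[[0, 0, -0.004], [0, 0, 0]], [[0, 0, -0.006], [0, 0, 0]], [[0, 0, -0.006], [0, 0, 0]]]'

```text
clock: 20.6
tool_pos: [0.5207, 0.2338, 0.1171]
eef_rot: [0.658, 0.753, 0.0, 0.0]
contact_force: [-2.1, -2.3, 6.6]
opening: 0.134
finger_force: 50.0
```

Call:
send_rows --targets '[[[0, 0, 0], [0, 0, 0]], [[0, 0, 0], [0, 0, 0]], [[0, 0, 0], [0, 0, 0]], [[0, 0, 0], [0, 0, 0]], [[0, 0, 0], [0, 0, 0]]]' --fingers 0.55

```text
clock: 21.22
tool_pos: [0.5205, 0.2337, 0.1166]
eef_rot: [0.658, 0.753, 0.0, 0.0]
contact_force: [0.2, -0.5, -0.8]
opening: 0.551
finger_force: 0.0
```

Run:
```python
from h import *
from plant import *
np.set_printoptions(precision=4,suppress=True)
s=get_state();print(s["clock"],s["tool_pos"],s["contact_force"],s["opening"],plan(s,[.5206,.2337,.1176],1.705))
for n in ("scene","top"):
    d=snapshot(n);np.savez(f"pics/{n}6.npz",**d)
    if n=="top": a=cv2.resize(d["img"][205:275,180:260],None,fx=5,fy=5)
    else: b=cv2.resize(d["img"][130:200,240:320],None,fx=5,fy=5)
cv2.imwrite("pics/c6.png",np.hstack([a,b]))
```

```text
21.225 [0.5205 0.2337 0.1166] [ 0.1917 -0.5192 -0.7678] 0.5513268620111333 (array([-0.0002,  0.0004, -0.0035]), array([ 0.    ,  0.    , -0.0003]), 'psi', 1.704)
```

View pics/c6.png

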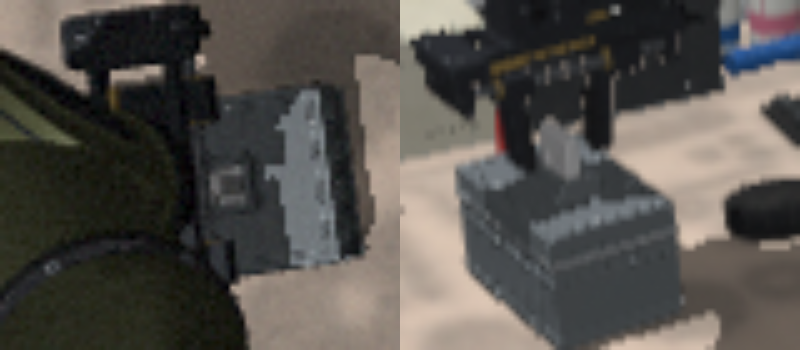

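The cover and tray sit flush on the box: a thin seam runs along the rim at scene crop (465,210)–(680,230), with the handle at (558,150). I'll descend onto the neck.

Call:
send_rows --targets '[[[0, 0, 0.015], [0, 0, 0]], [[0, 0, 0.03], [0, 0, 0]], [[0, 0, 0.045], [0, 0, 0]], [[0, 0, 0.058], [0, 0, 0]], [[0, 0, 0.058], [0, 0, 0]], [[0, 0, 0.058], [0, 0, 0]]]'

```text
clock: 22.08
tool_pos: [0.5205, 0.2338, 0.0993]
eef_rot: [0.658, 0.753, 0.0, 0.0]
contact_force: [-0.5, 0.7, -0.3]
opening: 0.549
finger_force: 0.0
```

Call:
send_rows --targets '[[[0, 0, 0], [0, 0, 0]], [[0, 0, 0], [0, 0, 0]], [[0, 0, 0], [0, 0, 0]], [[0, 0, 0], [0, 0, 0]], [[0, 0, 0], [0, 0, 0]]]' --fingers 0 --newtons 10

```text
clock: 22.7
tool_pos: [0.5205, 0.2337, 0.0994]
eef_rot: [0.658, 0.753, 0.0, 0.0]
contact_force: [-0.5, 0.3, 1.6]
opening: 0.364
finger_force: 10.0
```

Call:
send_rows --targets '[[[0, 0, 0], [0, 0, 0]], [[0, 0, 0], [0, 0, 0]], [[0, 0, -0.01], [0, 0, 0]], [[0, 0, -0.02], [0, 0, 0]], [[0, 0, -0.035], [0, 0, 0]], [[0, 0, -0.05], [0, 0, 0]], [[0, 0, -0.065], [0, 0, 0]], [[0, 0, -0.065], [0, 0, 0]]]' --newtons 30

```text
clock: 23.7
tool_pos: [0.5207, 0.2338, 0.1192]
eef_rot: [0.658, 0.753, 0.0, 0.0]
contact_force: [0.1, 0.2, -1.8]
opening: 0.355
finger_force: 30.0
```

Run:
```python
from h import *
from plant import *
np.set_printoptions(precision=4,suppress=True)
s=get_state();print(s["clock"],s["tool_pos"],s["contact_force"],s["moment"],s["opening"])
d=snapshot("scene");cv2.imwrite("pics/c7.png",cv2.resize(d["img"][120:200,230:330],None,fx=6,fy=6))
```

```text
23.7 [0.5207 0.2338 0.1192] [ 0.1278  0.1684 -1.8091] [-0.0358 -0.0529 -0.0054] 0.3546127490319109
```

View pics/c7.png

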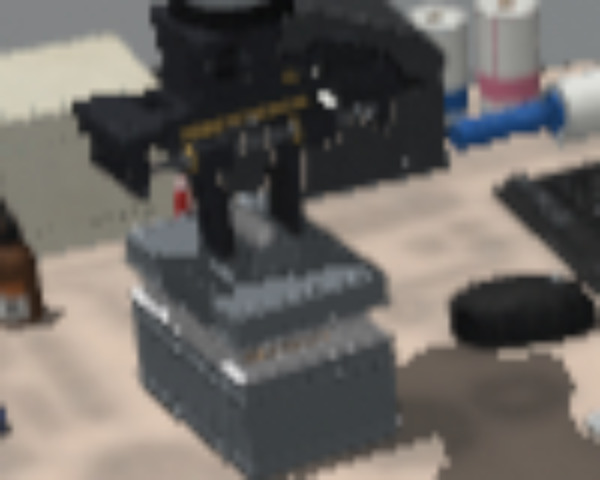

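Only the cover is rising (1.8 N). The white tray stays flush on the box, with its rim at (235,370). I'll raise the cover clear.

Call:
send_rows --targets '[[[0, 0, -0.02], [0, 0, 0]], [[0, 0, -0.05], [0, 0, 0]], [[0, 0, -0.08], [0, 0, 0]], [[0, 0, -0.11], [0, 0, 0]], [[0, 0, -0.14], [0, 0, 0]], [[0, 0, -0.17], [0, 0, 0]], [[0, 0, -0.2], [0, 0, 0]], [[0, 0, -0.225], [0, 0, 0]], [[0, 0, -0.24], [0, 0, 0]], [[0, 0, -0.24], [0, 0, 0]], [[0, 0, -0.24], [0, 0, 0]], [[0, 0, -0.24], [0, 0, 0]]]'

```text
clock: 25.25
tool_pos: [0.5203, 0.2336, 0.1904]
eef_rot: [0.658, 0.753, -0.0, -0.0]
contact_force: [1.2, 0.8, -2.0]
opening: 0.356
finger_force: 30.0
```

Run:
```python
from h import *
from plant import *
np.set_printoptions(precision=4,suppress=True)
s=get_state();print(s["clock"],s["tool_pos"],s["contact_force"],s["opening"],np.abs(s["qd"]).max())
d=snapshot("scene");cv2.imwrite("pics/c8.png",cv2.resize(d["img"][110:200,230:330],None,fx=6,fy=6))
```

```text
25.25 [0.5203 0.2336 0.1904] [ 1.1961  0.8052 -2.0289] 0.35611779394475335 0.0013129019826399046
```

View pics/c8.png

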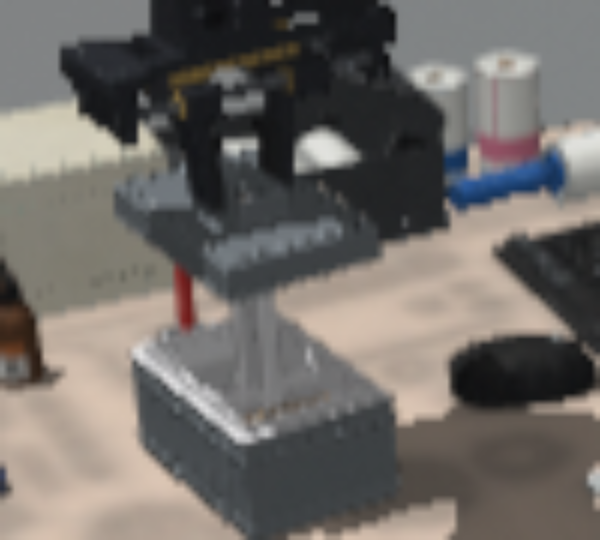

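The cover is held level at about (245,230), clear above the handle top at (255,300). The tray is home on the box and the pen stands in its sleeve at (183,295). I'll hand the job in.

```bash
python3 -c "
from plant import *
print(finish_job())"
```

```text
the job is handed in; nothing more can be done
None
```

The job is handed in at about 25 s of the 61 s allowed: the pen stands point down in the sleeve, the tray is seated on the box, and the gripper holds the cover level about 25 mm above the handle's top; no verdict came back.

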